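Nest the mixing tubs back on their stand

ROBOT

A 6-joint arm with a two-finger parallel gripper is mounted at the origin on the work surface. World frame = base frame: x ahead of the robot, y to its left, z up, the work surface at z = 0. Lengths are in m, angles in degrees, forces in N, time in s.
With the tool pointing down it reaches from about 0.375 to 0.9 m from the base axis. Payload 3.1 kg.
Tool frame: the origin (TCP) lies at the very end of the fingers, on their centre line; the grasp point (between the pads) lies 19 mm behind it (bot.hold_point_z is the z of the grasp point in the tool frame, in m); z points along the fingers, y is the line along which they close (so a half turn about z gives the same grasp; the last joint's range is limited). The gripper opens to 87 mm and grips with 3 to 60 N. Pads are 19 mm wide; open, the fingers measure 117 mm over their backs; the gripper's body (75 mm by 190 mm) begins 51 mm behind the grasp point.
Start: joints at [-74.456, 30.224, 82.088, -0, 67.689, -10.227], TCP at [0.272, -0.563, 0.223] pointing down, gripper open.
Joint ranges: [-176.69, 176.69], [-43.24, 126.21], [12.49, 139.97], [-82, 262], [0, 151.66], [-163.58, 163.58]. Speed limits (degrees/s): [159.86, 159.86, 180, 180, 180, 180].

INTERFACE

Orientations are given as a 3x3 rotation matrix whose columns are the frame's x, y, z axes.
In Python, from rig import bot, capture, camera_model gives the robot as it stands.
- The arm moves only by the tool apply_moves, never from a script. Its argument "plan" is text: rows parted by semicolons, each of 6 numbers parted by spaces: the shift along the tool's x, y, z in units of 0.05 m (1.0 is 0.05 m), then the turn, a rotation vector about the tool's x, y, z in units of 360 degrees (1.0 is 360 degrees). In form: dx dy dz ax ay az; .... A call has 1 to 10 rows; each row shifts and turns the commanded pose from where the row before left it, along the tool's axes as they then stand; what a row does not reach is not made up. A row lasts 1/12 s, in which the tool goes at most 41.7 mm and 7.16 degrees, less where a joint would pass 70% of its speed; a pose out of reach is approached as far as the arm can. A call with a number of a shift or a turn outside -1 to 1 is refused whole. A call with a gripper value outside its range is refused whole. "gripper" is the gripper command: -1 is shut, 1 is fully open, values between are in proportion, set as the call begins (left out, the last holds). The fingers move at their own pace and stop on an object; the grip force is fixed at half the most. Time passes only in rows, so rows that do not move let the fingers close. It gives the time, the measured TCP pose, the force, the opening and the grip force at its end, in the units of the state.
- bot.read_state(): the state, without advancing time (a new reading comes with each control period).
- capture(name): name is "side" or "top" or "wrist"; returns the picture (480x640x3 uint8, red, green, blue); there is no depth.
- camera_model(name): a dict with "vertical_fov" (degrees; the focal length in pixels is half the picture's height over the tangent of half this angle, whatever the lens; pixels are square), "cx", "cy" (the principal point, pixels), "position" and "rotation" of the camera in the world; the wrist camera has in their place "hand_eye" (4x4, takes a point from camera to tool coordinates, whose origin is the TCP and whose axes are the flange's). Camera axes: x right, y down, z forward; pixel columns grow to the right and rows downward; lengths in m; the calibration is good to about 2 mm. A picture is of the moment at which its call begins: read the wrist's pose just before it. camera_model takes no time and is no camera call.
- bot.hand_in(): hands the job in; it is judged then, once.
The state is a dict: "time_s": time; "joint_positions": joint angles; "qvel": joint speeds; "tau": joint torques, N m; "position": TCP position; "tcp_rot": TCP orientation; "force": force on the tool from outside, world axes, zero at the start; "moment": the same for the moment, N m; "opening": opening from 0.0 (shut) to 1.0 (fully open); "grasp_force": force on a finger pad.
Only numpy, scipy, OpenCV 4.12 (cv2) and the standard library are available. Lean on these libraries where they do the work, as an engineer would, in place of code of your own. Each camera call takes 0.05 s, during which the arm holds its last target. There are 200 camera calls.

TASK

Tidy the model bench: nest all three square mixing tubs into one upright stack on the little plywood stand, each one pushed fully home in the one below. One tub already sits on the stand and stays at the bottom; one is standing on the mat and one has been knocked over on its side, and these two may go in either order. Leave the paint jar, glue bottle, model plane and sprue frame where they are.

Things in the scene. Friction and masses are not known exactly. Their poses are not given: they have to be found in the camera images.
- stand: Plywood stand, fixed to the cutting mat: a 70 x 70 x 6 mm plate on the mat (mat top 3 mm above the work surface), with a raised square frame 6 mm high (inside 40 x 40 mm, outside 52 x 52 mm) in which the bottom tub's foot sits on the plate. It may be on the left or on the right. Origin at the centre of the underside; the tub's foot is 6 mm above it.
- tub_base: Bottom tub, upright in the stand, loose. All three tubs are alike: square, tapered, open-topped, plain white plastic, 60 mm tall, foot 36 x 36 mm outside, sides widening by 0.2 mm per mm of height on each side, wall 2.2 mm, floor 3 mm, 25 to 55 g. Origin: centre of the foot's underside; z from foot to mouth, x and y square to the sides.
- tub_base_collar (a point): Centre of its collar, 54 mm above the foot. The collar is an upright square band round every tub's mouth, 62 x 62 mm outside, from 48 to 60 mm above the foot; grip it across two facing sides. When nested, the upper collar's lower edge is 4 mm above the lower tub's rim, so fingers must come from straight above and hardly reach below the collar.
- tub_base_stop (a point): The stop in the bottom tub, 16 mm above its foot: the tops of four small corner posts on its floor (every tub has them), on which the next tub's foot rests when fully home, 16 mm above the foot below. Play is then about 1 mm each side: sides must be parallel (any quarter turn); it may catch on the way and need easing and a push of a few newtons.
- tub_standing: A like tub standing upright on the mat, on the other side of the bench from the stand, turned at any angle, loose. Origin and axes as for the bottom tub.
- tub_lying: A like tub lying on its side on the mat between the other two, loose, on a foot edge and its collar: mouth away from the robot (within 30 degrees), axis (z) rising 15 degrees to the mouth, own y level. Turned 75 degrees about its y it stands. Origin and axes as for the bottom tub.
- tub_lying_collar (a point): Centre of its collar, 54 mm from the foot on the axis, 31 mm above the mat while lying. Two collar sides are upright, square to the tub's y: a tool tilted 35 to 40 degrees, pointing back towards the foot, can grip them, turn the tub up about y (ending tilted the other way), and stand it on the mat to be regripped from straight above.
- paint_jar: Bystander: small glass paint jar with a black cap, 34 mm across, 42 mm tall, loose, at the far side of the mat. Origin under its centre.
- glue_bottle: Bystander: amber glue bottle with a white cap, 38 mm across, 70 mm tall, loose, at the far side. Origin under its centre.
- model_plane: Bystander: half-built grey delta-wing model aircraft, about 190 mm long, 150 mm span, 35 mm tall at the fin, loose, at the far side. Origin under its middle, nose along its x.
- sprue: Bystander: flat grey plastic sprue frame, 100 x 180 mm, 6 mm thick, loose, at the left edge of the mat. Origin under its middle.
Things that resemble listed ones, but are neither listed nor needed, are in the scene too. What is shaped like the tub_lying but pink or turquoise is not meant.

How it is judged:
By the outcome, as a careful person would: the job done as asked, in the order asked, and still so for the second after the job is handed in, with the robot touching nothing.
It also fails if it takes over 69 s, if anything falls off the work surface, if the arm or the gripper's body presses on something with over 40 N, if the wrist force passes 120 N, or if a joint passes its speed limit or range.

## Working session

There is one attempt and no reset: what is moved stays moved. The work goes in short steps, Python scripts to look and compute and a tool call to move; the robot and the scene stay as the last step left them, time stands still between calls to the robot, and variables do not carry over. Pictures are saved under pics/ and viewed, at most 14 in all, crops included, and the job is handed in when it is done.

Besides the shell and the picture viewer there is one more tool, called after ">>>" by a JSON object that holds its "op" and its "data". apply_moves: Moves the arm, as the interface text tells. Its arguments: {"type":"object","properties":{"plan":{"type":"string"},"gripper":{"type":"number"}},"required":["plan"]}

```bash
mkdir -p pics; ls; python3 - <<'E'
from rig import bot,capture,camera_model
import cv2,numpy as np
a=capture("top");b=capture("side")
cv2.imwrite("pics/top.png",a[:,:,::-1]);cv2.imwrite("pics/side.png",b[:,:,::-1])
for n in("top","side","wrist"):print(n,camera_model(n))
s=bot.read_state();print(s["time_s"],s["position"],s["tcp_rot"],s["opening"],bot.hold_point_z)
E
```

```text
pics
top {'vertical_fov': 48.75744872977208, 'cx': 319.4225920400941, 'cy': 234.81335124601583, 'position': array([0.38943004, 0.04930627, 1.32212877]), 'rotation': array([[-0.02878463, -0.99795278,  0.05711124],
       [-0.99958423,  0.02864178, -0.0033185 ],
       [ 0.00167594, -0.05718302, -0.99836231]])}
side {'vertical_fov': 42.953769072987015, 'cx': 311.2121414286868, 'cy': 233.110575732026, 'position': array([ 0.33240112, -1.23259465,  0.90829854]), 'rotation': array([[ 0.99410961, -0.06732818,  0.08492937],
       [-0.10795105, -0.54552977,  0.83111001],
       [-0.00962563, -0.83538266, -0.54958453]])}
wrist {'vertical_fov': 70.762583347706, 'cx': 319.5495562073877, 'cy': 236.6811728539009, 'hand_eye': array([[-4.47795751e-04, -9.63618491e-01, -2.67281131e-01,
         7.34518587e-02],
       [ 9.99999895e-01, -4.04661657e-04, -2.16462151e-04,
         4.45769763e-04],
       [ 1.00428506e-04, -2.67281200e-01,  9.63618571e-01,
        -1.61497034e-01],
       [ 0.00000000e+00,  0.00000000e+00,  0.00000000e+00,
         1.00000000e+00]])}
0.1 [ 0.27159969 -0.56216636  0.22165295] [[ 9.00524145e-01  4.34805679e-01 -5.33723926e-04]
 [ 4.34805860e-01 -9.00522157e-01  1.92574829e-03]
 [ 3.56696070e-04 -1.96624912e-03 -9.99998003e-01]] 0.9970446586741233 -0.0187
```

View pics/top.png

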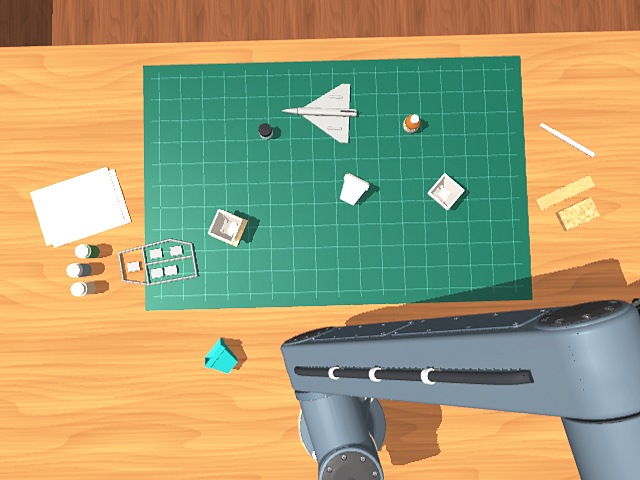

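View pics/side.png

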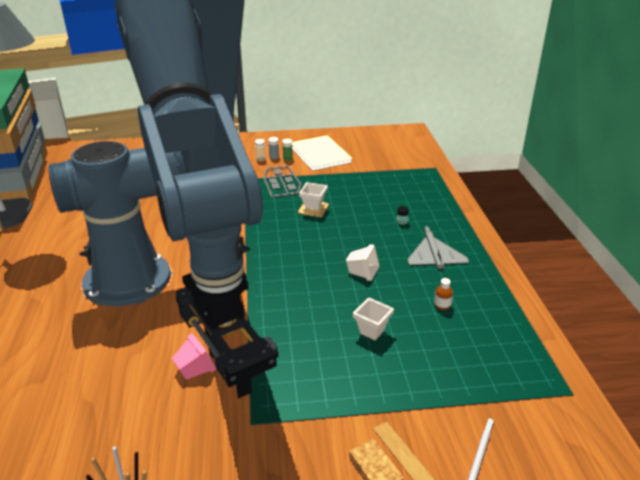

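Top view: white tub in the plywood stand at (228,227), white lying tub at (353,189), white standing tub at (446,191). The turquoise one (221,356) and the pink one under the gripper (side view 193,358) are decoys because of their colour.

```bash
cat > h.py <<'E'
import numpy as np, cv2
from rig import bot,capture,camera_model
from scipy.spatial.transform import Rotation as R
from scipy.linalg import logm,expm
def cam(name,st=None):
    m=camera_model(name); f=240/np.tan(np.radians(m["vertical_fov"]/2))
    if name=="wrist":
        T=np.eye(4);T[:3,:3]=st["tcp_rot"];T[:3,3]=st["position"];T=T@m["hand_eye"]
        return f,m["cx"],m["cy"],T[:3,3],T[:3,:3]
    return f,m["cx"],m["cy"],np.array(m["position"]),np.array(m["rotation"])
def ray(c,px,z):
    f,cx,cy,p,r=c; px=np.atleast_2d(px).astype(float)
    d=np.c_[(px[:,0]-cx)/f,(px[:,1]-cy)/f,np.ones(len(px))]@r.T
    return p+d*((z-p[2])/d[:,2])[:,None]
def proj(c,P):
    f,cx,cy,p,r=c; q=(np.atleast_2d(P)-p)@r
    return np.c_[q[:,0]/q[:,2]*f+cx,q[:,1]/q[:,2]*f+cy]
def white(im,smax=60,vmin=110):
    h=cv2.cvtColor(im,cv2.COLOR_RGB2HSV)
    return cv2.morphologyEx(((h[...,1]<smax)&(h[...,2]>vmin)).astype(np.uint8)*255,cv2.MORPH_OPEN,np.ones((3,3)))
def blob(mask,near):
    cs,_=cv2.findContours(mask,cv2.RETR_EXTERNAL,cv2.CHAIN_APPROX_NONE)
    cs=[c for c in cs if cv2.contourArea(c)>150]
    return min(cs,key=lambda c:abs(cv2.pointPolygonTest(c,tuple(map(float,near)),True)) if cv2.pointPolygonTest(c,tuple(map(float,near)),False)<0 else 0)
def rect(c,cnt,z):
    P=ray(c,cnt[:,0],z)[:,:2]; (cx,cy),(w,h),a=cv2.minAreaRect((P*1000).astype(np.float32))
    return np.array([cx,cy])/1000,(round(w,1),round(h,1)),a%90
def down(yaw):  # tool y axis at world angle yaw, z down
    a=np.radians(yaw); y=np.array([np.cos(a),np.sin(a),0]); z=np.array([0,0,-1.]); return np.c_[np.cross(y,z),y,z]
def go(pos,rot,n=None,st=None):
    st=st or bot.read_state()
    A=np.eye(4);A[:3,:3]=st["tcp_rot"];A[:3,3]=st["position"];B=np.eye(4);B[:3,:3]=rot;B[:3,3]=pos
    D=np.linalg.inv(A)@B; ang=np.degrees(np.linalg.norm(R.from_matrix(D[:3,:3]).as_rotvec()))
    n0=int(np.ceil(max(np.linalg.norm(D[:3,3])/.036,ang/6.5,1))); n=n or n0
    T=expm(np.real(logm(D))/n); w=R.from_matrix(T[:3,:3]).as_rotvec()/(2*np.pi)
    print("min rows",n0,"rows",n,"row:",*np.round(np.r_[T[:3,3]/.05,w],4))
E
python3 - <<'E'
from h import *
t=cv2.imread("pics/top.png")[:,:,::-1].copy(); c=cam("top"); m=white(t)
for n,p,z in(("base",(228,227),.069),("stand",(446,191),.063),("ly",(353,189),.04)):
    b=blob(m,p); print(n,rect(c,b,z),cv2.boundingRect(b))
E
```

```text
base (array([0.48607916, 0.26422299]), (75.0, 66.9), 65.35493469238281) (208, 210, 34, 35)
stand (array([ 0.55691284, -0.25956274]), (64.7, 66.4), 47.40925979614258) (428, 174, 36, 36)
ly (array([ 0.57104413, -0.0379129 ]), (64.4, 66.6), 62.80068588256836) (340, 173, 29, 32)
```

```bash
python3 -c "
from h import *
go([.557,-.26,.2],down(-42.6),10)"
```

```text
min rows 12 rows 10 row: 0.8204 -0.1614 0.0437 -0.0 -0.0 -0.006
```

>>> {"op": "apply_moves", "data": {"plan": "0.8 -0.16 0.04 0 0 -0.006;0.8 -0.16 0.04 0 0 -0.006;0.8 -0.16 0.04 0 0 -0.006;0.8 -0.16 0.04 0 0 -0.006;0.8 -0.16 0.04 0 0 -0.006;0.8 -0.16 0.04 0 0 -0.006;0.8 -0.16 0.04 0 0 -0.006;0.8 -0.16 0.04 0 0 -0.006;0.8 -0.16 0.04 0 0 -0.006;0.8 -0.16 0.04 0 0 -0.006"}}

```text
time_s: 0.93
position: [0.5503, -0.2654, 0.202]
tcp_rot: [[0.676, 0.737, -0.0], [0.737, -0.676, 0.0], [-0.0, -0.001, -1.0]]
force: [0.6, -0.4, -0.1]
opening: 0.995
grasp_force: 0.0
```

```bash
python3 - <<'E'
from h import *
st=bot.read_state(); im=capture("wrist"); cv2.imwrite("pics/w1.png",im[:,:,::-1])
c=cam("wrist",st); p=proj(c,[.557,-.26,.063])[0]; print(st["time_s"],st["position"],p)
b=blob(white(im),p); print(rect(c,b,.063),cv2.boundingRect(b))
t=capture("top"); ct=cam("top")
b=blob(white(t),(446,191)); print(rect(ct,b,.063))
E
```

```text
0.9333 [ 0.55028232 -0.26540698  0.20200811] [320.51183962 216.92785012]
(array([ 0.56020703, -0.26122534]), (65.6, 62.8), 47.564029693603516) (289, 179, 71, 72)
(array([ 0.5702663 , -0.24573213]), (28.7, 66.7), 43.20048522949219)
```

View pics/w1.png

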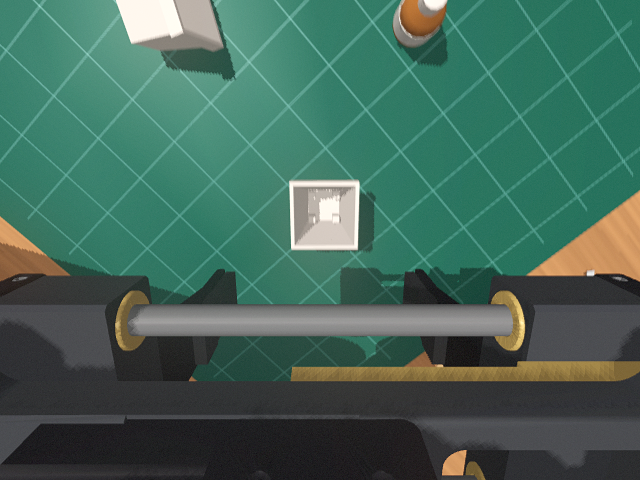

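Wrist picture: standing tub rim is centred at (324,215), about 70 px square, aligned with the fingers. The lying tub is top left at (165,20). Descending.

>>> {"op": "apply_moves", "data": {"plan": "0.175 0.076 0.06 0 0 0;0 0 0.6 0 0 0;0 0 0.6 0 0 0;0 0 0.6 0 0 0;0 0 0.6 0 0 0;0 0 0.4 0 0 0;0 0 0.2 0 0 0;0 0 0 0 0 0"}}

```text
time_s: 1.7
position: [0.5562, -0.2635, 0.0467]
tcp_rot: [[0.679, 0.734, -0.004], [0.734, -0.679, 0.003], [-0.001, -0.005, -1.0]]
force: [0.8, -0.3, 0.1]
opening: 1.002
grasp_force: 0.0
```

>>> {"op": "apply_moves", "data": {"plan": "0 0 0 0 0 0;0 0 0 0 0 0;0 0 0 0 0 0;0 0 0 0 0 0;0 0 0 0 0 0;0 0 0 0 0 0", "gripper": -1}}

```text
time_s: 2.2
position: [0.5587, -0.2637, 0.0508]
tcp_rot: [[0.677, 0.736, 0.002], [0.736, -0.677, -0.001], [0.0, 0.002, -1.0]]
force: [-0.8, 0.6, 4.3]
opening: 0.707
grasp_force: 30.0
```

```bash
python3 -c "
from h import *
s=bot.read_state();print(s['position'],s['joint_positions'])
s['position']=s['position']+np.array([0,0,.15])
go([.4485,.182,.2],down(-24.65),13,s)"
```

```text
[ 0.558711   -0.26366122  0.05082014] [-3.56115097e+01  4.26362830e+01  9.03377259e+01 -5.79092310e-03
  4.69025732e+01  7.00972321e+00]
min rows 13 rows 13 row: 0.4725 -0.5288 0.0007 0.0 0.0 -0.0038
```

>>> {"op": "apply_moves", "data": {"plan": "0 0 -0.4 0 0 0;0 0 -0.8 0 0 0;0 0 -0.8 0 0 0;0 0 -0.6 0 0 0;0 0 -0.4 0 0 0;0.47 -0.53 0 0 0 -0.0038;0.47 -0.53 0 0 0 -0.0038;0.47 -0.53 0 0 0 -0.0038;0.47 -0.53 0 0 0 -0.0038;0.47 -0.53 0 0 0 -0.0038"}}

```text
time_s: 3.03
position: [0.5313, -0.0867, 0.1998]
tcp_rot: [[0.584, 0.812, 0.001], [0.812, -0.584, -0.0], [0.0, 0.0, -1.0]]
force: [-0.0, 0.4, 0.2]
opening: 0.71
grasp_force: 30.0
```

>>> {"op": "apply_moves", "data": {"plan": "0.47 -0.53 0 0 0 -0.0038;0.47 -0.53 0 0 0 -0.0038;0.47 -0.53 0 0 0 -0.0038;0.47 -0.53 0 0 0 -0.0038;0.47 -0.53 0 0 0 -0.0038;0.47 -0.53 0 0 0 -0.0038;0.47 -0.53 0 0 0 -0.0038;0.47 -0.53 0 0 0 -0.0038;0 0 0 0 0 0;0 0 0 0 0 0"}}

```text
time_s: 3.87
position: [0.4458, 0.1833, 0.1997]
tcp_rot: [[0.416, 0.909, -0.0], [0.909, -0.416, -0.0], [-0.0, 0.0, -1.0]]
force: [-0.0, -0.3, 0.5]
opening: 0.708
grasp_force: 30.0
```

```bash
python3 - <<'E'
from h import *
st=bot.read_state(); im=capture("wrist"); cv2.imwrite("pics/w2.png",im[:,:,::-1])
c=cam("wrist",st); p=proj(c,[.486,.264,.069])[0]; print(st["time_s"],st["position"],p)
b=blob(white(im),p); print(rect(c,b,.069),cv2.boundingRect(b))
E
```

```text
3.8667 [0.44583    0.18325117 0.1997474 ] [322.41028073 121.34820289]
(array([0.48945322, 0.26680771]), (61.6, 62.4), 65.37928771972656) (286, 75, 79, 81)
```

View pics/w2.png

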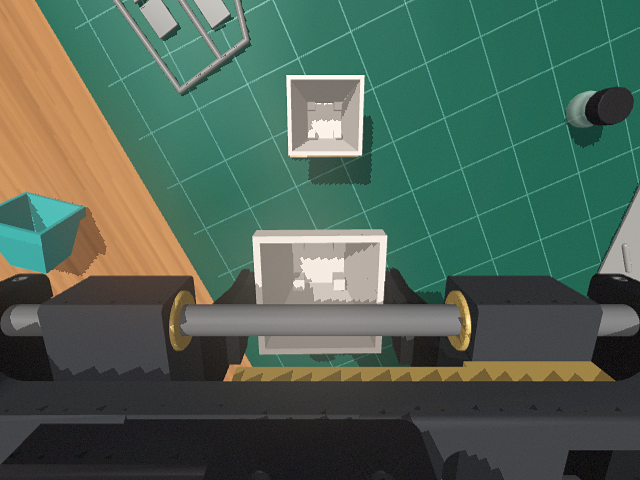

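Wrist picture: base tub rim spans (287..364, 76..157) and is parallel to the fingers. The held tub rim spans columns 253..386, with its +x outer edge at row ~238 and its -x edge at ~353.

```bash
python3 - <<'E'
from h import *
im=cv2.imread("pics/w2.png")[:,:,::-1].copy()
h=cv2.cvtColor(im,cv2.COLOR_RGB2GRAY).astype(int)
for c in(275,320,365): print(c,[(r,h[r,c]) for r in list(range(227,248))+list(range(344,358))])
for r in(250,260):print(r,[(c,h[r,c]) for c in list(range(248,264))+list(range(376,392))])
m=camera_model("wrist");T=m["hand_eye"];f=240/np.tan(np.radians(m["vertical_fov"]/2));C=(f,m["cx"],m["cy"],T[:3,3],T[:3,:3])
for zt in(-.011,-.013,-.015):print(zt,ray(C,[(320,230),(320,238),(320,353.5),(253,260),(386,260)],zt)[:,:2].round(4).tolist())
E
```

```text
275 [(227, np.int64(104)), (228, np.int64(103)), (229, np.int64(98)), (230, np.int64(175)), (231, np.int64(181)), (232, np.int64(179)), (233, np.int64(177)), (234, np.int64(178)), (235, np.int64(175)), (236, np.int64(219)), (237, np.int64(236)), (238, np.int64(237)), (239, np.int64(237)), (240, np.int64(237)), (241, np.int64(238)), (242, np.int64(244)), (243, np.int64(167)), (244, np.int64(128)), (245, np.int64(133)), (246, np.int64(132)), (247, np.int64(131)), (344, np.int64(140)), (345, np.int64(140)), (346, np.int64(139)), (347, np.int64(137)), (348, np.int64(144)), (349, np.int64(161)), (350, np.int64(163)), (351, np.int64(163)), (352, np.int64(164)), (353, np.int64(169)), (354, np.int64(121)), (355, np.int64(89)), (356, np.int64(92)), (357, np.int64(91))]
320 [(227, np.int64(104)), (228, np.int64(101)), (229, np.int64(138)), (230, np.int64(178)), (231, np.int64(181)), (232, np.int64(180)), (233, np.int64(180)), (234, np.int64(181)), (235, np.int64(175)), (236, np.int64(235)), (237, np.int64(240)), (238, np.int64(238)), (239, np.int64(239)), (240, np.int64(238)), (241, np.int64(2
[... 2212 characters left out ...]
t64(130)), (262, np.int64(131)), (263, np.int64(131)), (376, np.int64(177)), (377, np.int64(176)), (378, np.int64(172)), (379, np.int64(228)), (380, np.int64(239)), (381, np.int64(239)), (382, np.int64(239)), (383, np.int64(239)), (384, np.int64(241)), (385, np.int64(248)), (386, np.int64(110)), (387, np.int64(87)), (388, np.int64(92)), (389, np.int64(92)), (390, np.int64(93)), (391, np.int64(93))]
-0.011 [[0.0345, 0.0008], [0.0307, 0.0008], [-0.0306, 0.0008], [0.0199, -0.0308], [0.0199, 0.0319]]
-0.013 [[0.035, 0.0008], [0.0313, 0.0008], [-0.0292, 0.0008], [0.0207, -0.0304], [0.0206, 0.0315]]
-0.015 [[0.0355, 0.0008], [0.0318, 0.0008], [-0.0279, 0.0008], [0.0214, -0.0299], [0.0213, 0.0311]]
```

>>> {"op": "apply_moves", "data": {"plan": "0.55 0.03 0 0 0 0;0.75 0.03 0 0 0 0;0.55 0.03 0 0 0 0;0 0 0.3 0 0 0;0 0 0.5 0 0 0;0 0 0.5 0 0 0;0 0 0.4 0 0 0;0 0 0.2 0 0 0;0 0 0 0 0 0;0 0 0 0 0 0"}}

```text
time_s: 4.75
position: [0.4907, 0.2628, 0.1045]
tcp_rot: [[0.422, 0.907, -0.0], [0.907, -0.422, -0.0], [-0.0, -0.0, -1.0]]
force: [0.4, -0.3, 0.3]
opening: 0.705
grasp_force: 30.0
```

>>> {"op": "apply_moves", "data": {"plan": "0 0 0.15 0 0 0;0 0 0.15 0 0 0;0 0 0.1 0 0 0;0 0 0.1 0 0 0;0 0 0 0 0 0"}}

```text
time_s: 5.17
position: [0.4894, 0.2636, 0.0787]
tcp_rot: [[0.42, 0.907, -0.001], [0.907, -0.42, -0.0], [-0.001, -0.001, -1.0]]
force: [-0.7, 0.2, -0.2]
opening: 0.709
grasp_force: 30.0
```

```bash
python3 - <<'E'
from h import *
for i in range(3):
    s=bot.read_state();print(s["position"],s["force"],s["moment"]); capture("wrist") if i<2 else 0
E
```

```text
[0.48936661 0.26356082 0.07870899] [-0.71062407  0.19028546 -0.21669139] [-0.06584981 -0.03748641  0.01616819]
[0.48958122 0.26367209 0.07910102] [ 0.3270537  -0.14190594 -0.32062776] [-0.03767199 -0.0353815  -0.03451638]
[0.48985151 0.26376061 0.07940357] [ 0.02956135 -0.44751933 -0.90027155] [-0.05379348 -0.0627961  -0.05632089]
```

>>> {"op": "apply_moves", "data": {"plan": "0.02 -0.04 0 0 0 0;0 0 0.04 0 0 0;0 0 0.04 0 0 0;0 0 0.04 0 0 0;0 0 0.02 0 0 0;0 0 0 0 0 0"}}

```text
time_s: 5.77
position: [0.4886, 0.2655, 0.0728]
tcp_rot: [[0.42, 0.907, -0.0], [0.907, -0.42, 0.0], [0.0, -0.0, -1.0]]
force: [0.1, 0.9, 2.9]
opening: 0.707
grasp_force: 30.0
```

>>> {"op": "apply_moves", "data": {"plan": "0 0 0.02 0 0 0;0 0 0.02 0 0 0;0 0 0 0 0 0;0 0 0 0 0 0"}}

```text
time_s: 6.1
position: [0.4887, 0.2656, 0.0726]
tcp_rot: [[0.42, 0.907, 0.001], [0.907, -0.42, 0.0], [0.001, 0.001, -1.0]]
force: [-3.7, -0.8, 15.4]
opening: 0.709
grasp_force: 30.0
```

>>> {"op": "apply_moves", "data": {"plan": "0 0 -0.03 0 0 0;0 0 0 0 0 0;0 0 0 0 0 0;0 0 0 0 0 0;0 0 0 0 0 0", "gripper": 1}}

```text
time_s: 6.52
position: [0.4885, 0.2654, 0.0716]
tcp_rot: [[0.42, 0.907, -0.001], [0.907, -0.42, -0.0], [-0.0, -0.0, -1.0]]
force: [-0.2, 0.6, 0.0]
opening: 0.97
grasp_force: 0.0
```

>>> {"op": "apply_moves", "data": {"plan": "0 0 -0.3 0 0 0;0 0 -0.6 0 0 0;0 0 -0.8 0 0 0;0 0 -0.8 0 0 0;-0.6 0 -0.1 0 0 0;-0.8 0 0 0 0 0;-0.5 0 0 0 0 0;0 0 0 0 0 0;0 0 0 0 0 0"}}

```text
time_s: 7.27
position: [0.4482, 0.1785, 0.2021]
tcp_rot: [[0.422, 0.906, -0.0], [0.906, -0.422, 0.0], [0.0, -0.0, -1.0]]
force: [0.1, 0.4, -1.0]
opening: 1.0
grasp_force: 0.0
```

```bash
python3 - <<'E'
from h import *
st=bot.read_state(); im=capture("wrist"); s=capture("side"); t=capture("top")
c=cam("wrist",st); z=.085; p=proj(c,[.489,.2665,z])[0]; print(st["time_s"],st["position"],p)
b=blob(white(im),p); x,y,w,h=cv2.boundingRect(b)
for zz in(.085,.095): print(zz,rect(c,b,zz),(x,y,w,h))
q=proj(cam("side"),[.489,.266,.07])[0].astype(int)
A=cv2.resize(s[q[1]-45:q[1]+45,q[0]-40:q[0]+40],(480,540),interpolation=cv2.INTER_CUBIC)
B=cv2.resize(im[max(0,y-30):y+130,x-35:x+110],(300,330)); B=cv2.copyMakeBorder(B,0,210,0,0,cv2.BORDER_CONSTANT)
cv2.imwrite("pics/c1.png",np.hstack([A,B])[:,:,::-1])
ct=cam("top"); b=blob(white(t),(353,189)); print(cv2.boundingRect(b)); 
cr=cv2.approxPolyDP(b,2.5,True)[:,0]; print(cr.tolist()); print(ray(ct,cr,.03).round(3).tolist())
E
```

```text
7.2667 [0.44823295 0.17845992 0.20205286] [318.57943941 110.94517433]
0.085 (array([0.48832614, 0.26609482]), (62.0, 62.5), 64.99263763427734) (277, 68, 83, 86)
0.095 (array([0.48801779, 0.26531464]), (59.8, 60.3), 64.99261474609375) (277, 68, 83, 86)
(340, 173, 29, 32)
[[347, 173], [340, 198], [353, 204], [367, 189], [368, 182]]
[[0.614, -0.027, 0.03], [0.552, -0.008, 0.03], [0.537, -0.039, 0.03], [0.573, -0.075, 0.03], [0.59, -0.078, 0.03]]
```

View pics/c1.png

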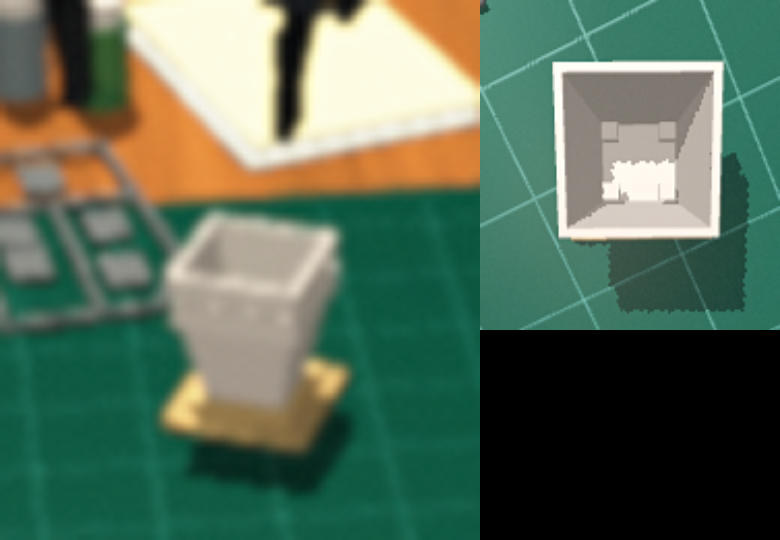

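Stack crop: the second tub sits upright with an even 4 mm gap, and its rim measures 62.0 mm at the home height, so it is home. Candidates for the lying tub (top view): white at (353,189), turquoise at (221,356) and pink near the right edge of the bench. The white one on the mat between the other two fits. Moving over it to confirm in a crop.

```bash
python3 -c "
from h import *
s=bot.read_state();print(s['position'],s['joint_positions'])
go([.57,-.05,.22],down(63),14,s)"
```

```text
[0.449587   0.17992445 0.20198443] [8.54828860e+00 2.11354524e+01 1.03210610e+02 2.22194137e-02
 5.55998394e+01 3.33593061e+01]
min rows 14 rows 14 row: -0.401 0.083 -0.0258 0.0 -0.0 -0.0174
```

>>> {"op": "apply_moves", "data": {"plan": "-0.4 0.083 -0.026 0 0 -0.0174;-0.4 0.083 -0.026 0 0 -0.0174;-0.4 0.083 -0.026 0 0 -0.0174;-0.4 0.083 -0.026 0 0 -0.0174;-0.4 0.083 -0.026 0 0 -0.0174;-0.4 0.083 -0.026 0 0 -0.0174;-0.4 0.083 -0.026 0 0 -0.0174"}}

```text
time_s: 8.0
position: [0.463, 0.0402, 0.2109]
tcp_rot: [[-0.332, 0.943, -0.0], [0.943, 0.332, 0.0], [0.0, -0.0, -1.0]]
force: [1.1, 0.5, 0.7]
opening: 0.996
grasp_force: 0.0
```

>>> {"op": "apply_moves", "data": {"plan": "-0.4 0.083 -0.026 0 0 -0.0174;-0.4 0.083 -0.026 0 0 -0.0174;-0.4 0.083 -0.026 0 0 -0.0174;-0.4 0.083 -0.026 0 0 -0.0174;-0.4 0.083 -0.026 0 0 -0.0174;-0.4 0.083 -0.026 0 0 -0.0174;-0.4 0.083 -0.026 0 0 -0.0174;0 0 0 0 0 0;0 0 0 0 0 0"}}

```text
time_s: 8.75
position: [0.5697, -0.0499, 0.2196]
tcp_rot: [[-0.889, 0.457, -0.0], [0.457, 0.889, 0.0], [0.0, 0.0, -1.0]]
force: [-1.2, -0.2, -1.1]
opening: 1.004
grasp_force: 0.0
```

```bash
python3 - <<'E'
from h import *
st=bot.read_state(); im=capture("wrist"); cv2.imwrite("pics/w3.png",im[:,:,::-1])
c=cam("wrist",st); p=proj(c,[.57,-.037,.03])[0]; print(st["time_s"],st["position"],st["tcp_rot"].round(3).tolist(),p)
b=blob(white(im),p); x,y,w,h=cv2.boundingRect(b); print(x,y,w,h)
x0,y0=max(0,x-20),max(0,y-20);k=im[y0:y+h+20,x0:x+w+20]; print(x0,y0,k.shape)
cv2.imwrite("pics/c2.png",cv2.resize(k,None,fx=4,fy=4,interpolation=cv2.INTER_CUBIC)[:600,:800,::-1])
E
```

```text
8.75 [ 0.56974487 -0.04990853  0.21956235] [[-0.889, 0.457, -0.0], [0.457, 0.889, 0.0], [0.0, 0.0, -1.0]] [330.51915852 208.89952681]
298 182 64 62
278 162 (102, 104, 3)
```

View pics/c2.png

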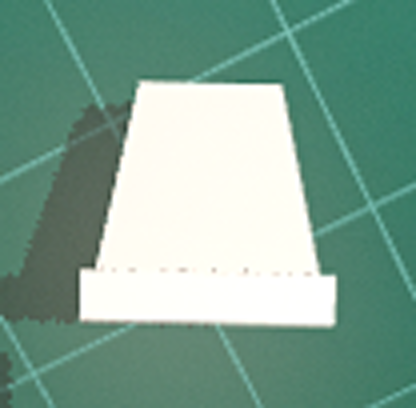

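Crop: white tub on its side, foot up in the image and collar band at picture (298..362, 229..243), with the mouth away from the robot. This is the one meant.

```bash
cat >> h.py <<'E'
def tilt(yaw_u,t,s=-1):  # tool y level; tool x toward s*u when upright; tool z leans t deg toward +u
    a=np.radians(yaw_u);u=np.array([np.cos(a),np.sin(a),0]);k=np.array([0,0,1.]);t=np.radians(t)
    z=np.sin(t)*u-np.cos(t)*k; y=np.cross(k,u)*(1 if s<0 else -1); return np.c_[np.cross(y,z),y,z]
E
python3 - <<'E'
from h import *
st=bot.read_state(); im=cv2.imread("pics/w3.png")[:,:,::-1].copy(); c=cam("wrist",st)
b=blob(white(im),(330,209)); P=b[:,0]
# bottom (mouth) edge and side corners
ed=np.array([[x,P[P[:,0]==x][:,1].max()] for x in range(303,358)]); 
W=ray(c,ed,.0656)[:,:2]; vx,vy,_,_=cv2.fitLine(W.astype(np.float32),cv2.DIST_L2,0,.01,.01).ravel(); e=np.degrees(np.arctan2(vy,vx)); print("mouth edge yaw",e,"u yaw",(e+90)%180-180,(e+90))
col=P[(P[:,1]>232)]; print("cols",col[:,0].min(),col[:,0].max())
q=ray(c,[(col[:,0].min(),236.4),(col[:,0].max()+1,236.9)],.064); print(q,np.linalg.norm(q[1]-q[0]))
yu=e+90 if abs(e+90)<90 else e-90
u=np.array([np.cos(np.radians(yu)),np.sin(np.radians(yu)),0]); Q=q.mean(0); C=Q+.008*u; C[2]=.034; print("u",yu,"collar",C)
for t in(-38,): print(tilt(yu,t,-1).round(3).tolist())
E
```

```text
mouth edge yaw 61.289524 u yaw -28.71048 151.28952
cols 298 361
[[ 0.57192182 -0.07478799  0.064     ]
 [ 0.60084588 -0.0196403   0.064     ]] 0.06227254453288146
u -28.710476 collar [ 0.59340032 -0.05105721  0.034     ]
[[-0.691, 0.48, -0.54], [0.379, 0.877, 0.296], [0.616, -0.0, -0.788]]
```

```bash
python3 - <<'E'
from h import *
C=np.array([.5934,-.0511,.034]);r=tilt(-28.7,-38); z=r[:,2]
pre=C+.019*z-.09*z; print(pre); go(pre,r,7)
E
```

```text
[ 0.63174178 -0.07209151  0.08994876]
min rows 6 rows 7 row: -0.292 0.0261 0.3069 -0.0002 0.015 0.0006
```

>>> {"op": "apply_moves", "data": {"plan": "-0.292 0.026 0.307 0 0.015 0.0006;-0.292 0.026 0.307 0 0.015 0.0006;-0.292 0.026 0.307 0 0.015 0.0006;-0.292 0.026 0.307 0 0.015 0.0006;-0.292 0.026 0.307 0 0.015 0.0006;-0.292 0.026 0.307 0 0.015 0.0006;-0.292 0.026 0.307 0 0.015 0.0006;0 0 0 0 0 0;0 0 0 0 0 0"}}

```text
time_s: 9.55
position: [0.6291, -0.0722, 0.0857]
tcp_rot: [[-0.685, 0.478, -0.55], [0.381, 0.878, 0.289], [0.621, -0.011, -0.784]]
force: [0.9, 0.7, 0.9]
opening: 1.002
grasp_force: 0.0
```

```bash
python3 - <<'E'
from h import *
C=np.array([.5934,-.0511,.034]);r=tilt(-28.7,-38); z=r[:,2]
s=bot.read_state();print(s["position"],s["tcp_rot"].round(3).tolist(),s["joint_positions"]);go(C+.019*z,r,5)
im=capture("wrist");c=cam("wrist",s);b=blob(white(im),proj(c,C)[0]);x,y,w,h=cv2.boundingRect(b);print(x,y,w,h)
cv2.imwrite("pics/w4.png",im[:,:,::-1])
E
```

```text
[ 0.62913044 -0.07216115  0.08566698] [[-0.685, 0.478, -0.55], [0.381, 0.878, 0.289], [0.621, -0.011, -0.784]] [-19.23843666  57.44805674  56.91278273   5.44543453 103.66437593
 -81.00315098]
min rows 3 rows 5 row: 0.0021 0.0073 0.3409 -0.0003 -0.0002 -0.0002
272 179 100 102
```

View pics/w4.png

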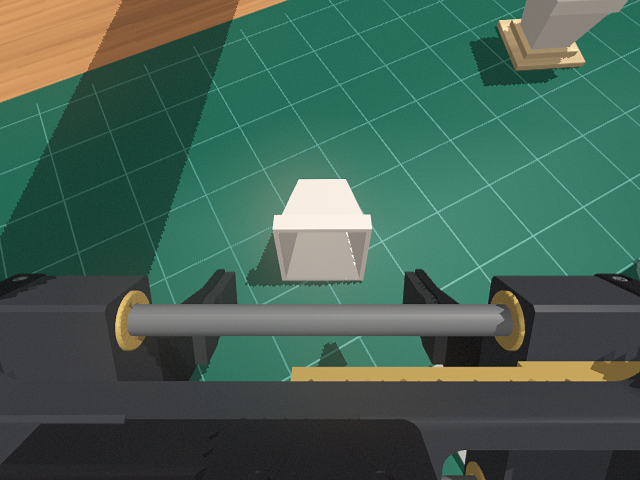

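The tub is centred between the fingers (columns 272..372). Advancing along the tool axis and gripping.

>>> {"op": "apply_moves", "data": {"plan": "0.002 0.007 0.34 0 0 0;0.002 0.007 0.34 0 0 0;0.002 0.007 0.34 0 0 0;0.002 0.007 0.34 0 0 0;0.002 0.007 0.34 0 0 0;0 0 0 0 0 0;0 0 0 0 0 0"}}

```text
time_s: 10.18
position: [0.5873, -0.0469, 0.0284]
tcp_rot: [[-0.695, 0.477, -0.538], [0.383, 0.879, 0.285], [0.609, -0.008, -0.793]]
force: [0.4, -0.4, 0.4]
opening: 0.999
grasp_force: 0.0
```

>>> {"op": "apply_moves", "data": {"plan": "0 0 0 0 0 0;0 0 0 0 0 0;0 0 0 0 0 0;0 0 0 0 0 0;0 0 0 0 0 0;0 0 0 0 0 0", "gripper": -1}}

```text
time_s: 10.68
position: [0.5869, -0.0477, 0.0242]
tcp_rot: [[-0.692, 0.478, -0.541], [0.382, 0.878, 0.287], [0.612, -0.008, -0.791]]
force: [-0.1, -0.2, 1.8]
opening: 0.707
grasp_force: 30.0
```

```bash
python3 - <<'E'
from h import *
s=bot.read_state();p=s["position"];r=s["tcp_rot"];print(p,s["joint_positions"])
# lift 45 mm, in tool axes
print("lift",(r.T@[0,0,.05]/.05).round(3))
q=p+np.array([0,0,.05]);g=q-.019*r[:,2]
s["position"]=q; r2=tilt(-28.7,37.); go(g+.019*r2[:,2],r2,12,s)
E
```

```text
[ 0.58692253 -0.04769665  0.02423688] [-18.55777683  58.2774403   66.61810898   5.75056098  92.48450166
 -81.52517751]
lift [ 0.612 -0.008 -0.791]
min rows 12 rows 12 row: -0.0412 0.0003 -0.0022 -0.0001 -0.0173 0.0
```

>>> {"op": "apply_moves", "data": {"plan": "0.2 0 -0.26 0 0 0;0.2 0 -0.26 0 0 0;0.21 0 -0.27 0 0 0;-0.041 0 -0.002 0 -0.0173 0;-0.041 0 -0.002 0 -0.0173 0;-0.041 0 -0.002 0 -0.0173 0;-0.041 0 -0.002 0 -0.0173 0;-0.041 0 -0.002 0 -0.0173 0;-0.041 0 -0.002 0 -0.0173 0"}}

```text
time_s: 11.43
position: [0.5982, -0.0529, 0.0731]
tcp_rot: [[-0.878, 0.478, -0.002], [0.478, 0.878, -0.007], [-0.002, -0.007, -1.0]]
force: [-0.1, -0.5, -0.7]
opening: 0.706
grasp_force: 30.0
```

>>> {"op": "apply_moves", "data": {"plan": "-0.041 0 -0.002 0 -0.0173 0;-0.041 0 -0.002 0 -0.0173 0;-0.041 0 -0.002 0 -0.0173 0;-0.041 0 -0.002 0 -0.0173 0;-0.041 0 -0.002 0 -0.0173 0;-0.041 0 -0.002 0 -0.0173 0;0 0 0 0 0 0;0 0 0 0 0 0;0 0 0 0 0 0"}}

```text
time_s: 12.18
position: [0.6023, -0.0709, 0.0733]
tcp_rot: [[-0.792, 0.499, 0.351], [0.433, 0.865, -0.252], [-0.429, -0.047, -0.902]]
force: [0.3, -0.9, -0.6]
opening: 0.708
grasp_force: 30.0
```

```bash
python3 - <<'E'
from h import *
s=bot.read_state();p=s["position"];r=s["tcp_rot"];print(p,r.round(3).tolist(),"tilt",np.degrees(np.arcsin(np.hypot(*r[:2,2]))),s["joint_positions"],s["force"])
side=capture("side");cs=cam("side");q=proj(cs,p)[0].astype(int);print(q)
A=side[max(0,q[1]-75):q[1]+75,q[0]-100:q[0]+100]
cv2.imwrite("pics/c3.png",cv2.resize(A,(800,600),interpolation=cv2.INTER_CUBIC)[:,:,::-1])
print("down1mm",(r.T@[0,0,-.001]/.05).round(4))
E
```

```text
[ 0.60231975 -0.07093976  0.07334001] [[-0.792, 0.499, 0.351], [0.433, 0.865, -0.252], [-0.429, -0.047, -0.902]] tilt 25.58211022681749 [-12.26810881  37.87903189 108.54904184 -45.47220122  13.90574789
 -30.37676514] [ 0.29577945 -0.94008703 -0.59432435]
[374 252]
down1mm [0.0086 0.0009 0.018 ]
```

View pics/c3.png

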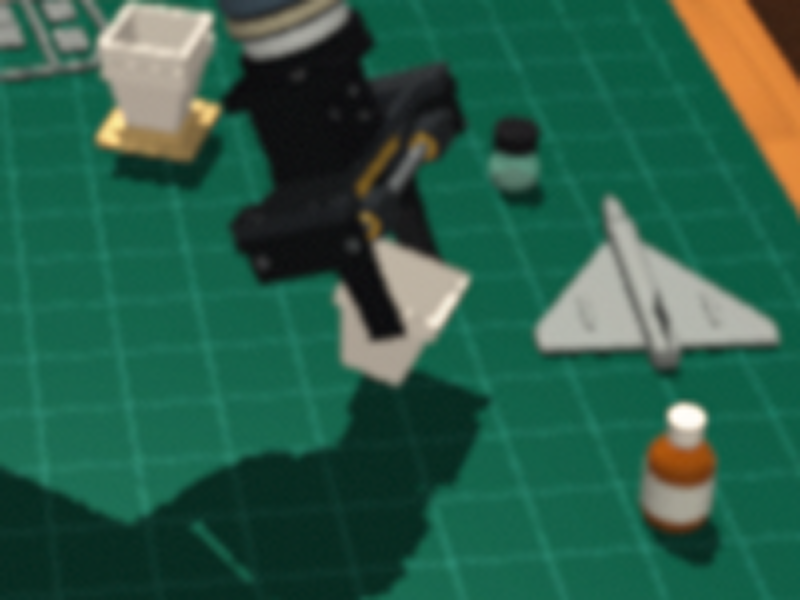

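The side view shows the tub held well but still about 12° short of upright, with the wrist near a singularity. I'll move it out and to the right, where the tilt lies in the arm plane.

```bash
python3 - <<'E'
from h import *
s=bot.read_state()
go([.63,-.32,.11],tilt(-28.7,25),10,s)
c=cam("top"); print(ray(c,[(411,123)],.07),ray(c,[(525,200)],.003))
E
```

```text
min rows 8 rows 10 row: -0.2915 -0.4086 0.0677 -0.0008 0.0001 0.0
[[ 0.72319956 -0.18208602  0.07      ]] [[ 0.53745872 -0.47255066  0.003     ]]
```

>>> {"op": "apply_moves", "data": {"plan": "-0.29 -0.41 0.067 -0.0008 0 0;-0.29 -0.41 0.067 -0.0008 0 0;-0.29 -0.41 0.067 -0.0008 0 0;-0.29 -0.41 0.067 -0.0008 0 0;-0.29 -0.41 0.067 -0.0008 0 0;-0.29 -0.41 0.067 -0.0008 0 0;-0.29 -0.41 0.067 -0.0008 0 0;-0.29 -0.41 0.067 -0.0008 0 0;-0.29 -0.41 0.067 -0.0008 0 0;-0.29 -0.41 0.067 -0.0008 0 0"}}

```text
time_s: 13.07
position: [0.6285, -0.3213, 0.1102]
tcp_rot: [[-0.793, 0.48, 0.375], [0.433, 0.877, -0.207], [-0.428, -0.001, -0.904]]
force: [-0.1, -0.6, -0.1]
opening: 0.71
grasp_force: 30.0
```

```bash
python3 - <<'E'
from h import *
s=bot.read_state();print(s["position"],s["tcp_rot"].round(3).tolist(),s["joint_positions"])
go([.64,-.32,.11],tilt(-28.7,37),6,s)
E
```

```text
[ 0.62850234 -0.32132298  0.11024475] [[-0.793, 0.48, 0.375], [0.433, 0.877, -0.207], [-0.428, -0.001, -0.904]] [ -37.80705793   37.72473452   95.95437923   10.47749179   21.55052178
 -108.05035019]
min rows 2 rows 6 row: -0.0269 0.0223 0.0166 -0.0 -0.0054 0.0
```

>>> {"op": "apply_moves", "data": {"plan": "-0.027 0.022 0.017 0 -0.0054 0;-0.027 0.022 0.017 0 -0.0054 0;-0.027 0.022 0.017 0 -0.0054 0;-0.027 0.022 0.017 0 -0.0054 0;-0.027 0.022 0.017 0 -0.0054 0;-0.027 0.022 0.017 0 -0.0054 0;0 0 0 0 0 0;0 0 0 0 0 0"}}

```text
time_s: 13.73
position: [0.6397, -0.3176, 0.1097]
tcp_rot: [[-0.716, 0.477, 0.51], [0.39, 0.879, -0.274], [-0.579, 0.003, -0.816]]
force: [-0.2, -0.1, 0.1]
opening: 0.709
grasp_force: 30.0
```

```bash
python3 - <<'E'
from h import *
s=bot.read_state();r=s["tcp_rot"];print(s["position"],r.round(3).tolist(),s["joint_positions"],"tilt",np.degrees(np.arccos(-r[2,2])))
go(s["position"]-[0,0,.04],tilt(-28.7,37),5,s)
im=capture("side");q=proj(cam("side"),s["position"])[0].astype(int);print(q)
A=im[q[1]-60:q[1]+60,q[0]-80:q[0]+80]
cv2.imwrite("pics/c4.png",cv2.resize(A,(640,480),interpolation=cv2.INTER_CUBIC)[:,:,::-1])
E
```

```text
[ 0.63966967 -0.31757244  0.10967728] [[-0.716, 0.477, 0.51], [0.39, 0.879, -0.274], [-0.579, 0.003, -0.816]] [ -37.72374089   38.52226903  102.18315001   51.87366201    6.9784865
 -149.13186834] tilt 35.34609393019136
min rows 2 rows 5 row: 0.0941 -0.0003 0.1294 0.0002 -0.0009 0.0
[417 306]
```

View pics/c4.png

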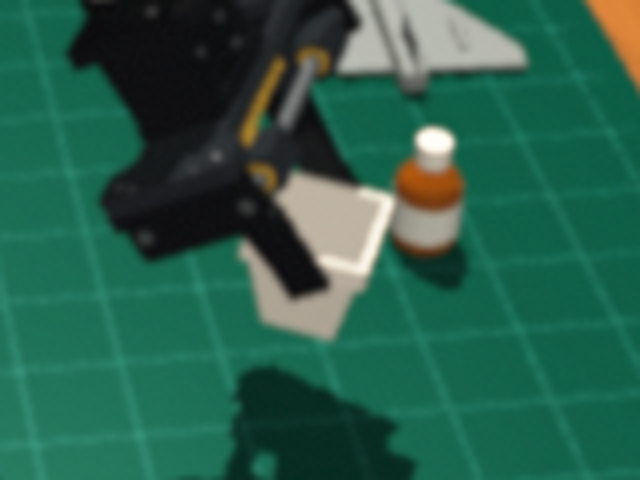

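>>> {"op": "apply_moves", "data": {"plan": "-0.244 0.009 0.173 0 0 0;-0.244 0.009 0.173 0 0 0;-0.244 0.009 0.173 0 0 0;-0.244 0.009 0.173 0 0 0;0 0 0 0 0 0;0 0 0 0 0 0"}}

```text
time_s: 14.28
position: [0.6933, -0.3445, 0.1098]
tcp_rot: [[-0.717, 0.476, 0.51], [0.389, 0.88, -0.274], [-0.579, 0.002, -0.815]]
force: [0.3, -0.3, -1.0]
opening: 0.71
grasp_force: 30.0
```

```bash
python3 - <<'E'
from h import *
s=bot.read_state();r=s["tcp_rot"];print(s["position"],r.round(3).tolist(),s["joint_positions"],"tilt",np.degrees(np.arccos(-r[2,2])))
p=s["position"].copy(); p[2]=.065
go(p,tilt(-28.7,37.3),6,s)
E
```

```text
[ 0.69332059 -0.34451551  0.10978542] [[-0.717, 0.476, 0.51], [0.389, 0.88, -0.274], [-0.579, 0.002, -0.815]] [ -36.59258174   41.38389775   93.28549905   25.38838624   11.31368835
 -121.5804697 ] tilt 35.37326052324564
min rows 2 rows 6 row: 0.0881 -0.0002 0.1205 0.0001 -0.0009 0.0001
```

>>> {"op": "apply_moves", "data": {"plan": "0.128 0 0.179 0 -0.0009 0;0.128 0 0.179 0 -0.0009 0;0.128 0 0.179 0 -0.0009 0;0.128 0 0.179 0 -0.0009 0;0.128 0 0.179 0 -0.0009 0;0 0 0 0 0 0;0 0 0 0 0 0"}}

```text
time_s: 14.87
position: [0.6931, -0.3436, 0.0567]
tcp_rot: [[-0.707, 0.474, 0.526], [0.38, 0.881, -0.282], [-0.597, 0.001, -0.803]]
force: [0.2, -0.6, -0.5]
opening: 0.707
grasp_force: 30.0
```

>>> {"op": "apply_moves", "data": {"plan": "0.023 0 0.032 0 0 0;0.023 0 0.032 0 0 0;0.023 0 0.032 0 0 0;0.018 0 0.025 0 0 0;0 0 0 0 0 0"}}

```text
time_s: 15.28
position: [0.6959, -0.3447, 0.0515]
tcp_rot: [[-0.706, 0.476, 0.525], [0.383, 0.879, -0.283], [-0.596, 0.001, -0.803]]
force: [0.1, -0.2, -0.4]
opening: 0.71
grasp_force: 30.0
```

```bash
python3 - <<'E'
from h import *
s=bot.read_state();r=s["tcp_rot"];print(s["position"],s["force"],s["joint_positions"],"tilt",np.degrees(np.arccos(-r[2,2])))
E
```

```text
[ 0.69594415 -0.34472967  0.05146732] [ 0.10557569 -0.23130121 -0.44513024] [ -36.50695827   47.07519315   94.55581023   67.16143253    5.2875964
 -163.52373802] tilt 36.592489957148665
```

>>> {"op": "apply_moves", "data": {"plan": "-0.16 0.006 0.12 0 0 0;-0.16 0.006 0.12 0 0 0;-0.16 0.006 0.12 0 0 0;-0.16 0.006 0.12 0 0 0;0 0 0 0 0 0;0 0 0 0 0 0"}}

```text
time_s: 15.78
position: [0.7315, -0.3626, 0.0513]
tcp_rot: [[-0.705, 0.476, 0.525], [0.383, 0.879, -0.283], [-0.596, 0.002, -0.803]]
force: [-0.1, -0.3, 0.1]
opening: 0.71
grasp_force: 30.0
```

```bash
python3 - <<'E'
from h import *
s=bot.read_state();r=s["tcp_rot"];print(s["position"],s["force"],s["joint_positions"],"tilt",np.degrees(np.arccos(-r[2,2])))
E
```

```text
[ 0.73150489 -0.36260291  0.05127197] [-0.07308915 -0.30601378  0.12361464] [ -35.89149732   48.79955782   88.4271896    35.30308386    7.8438492
 -130.98809227] tilt 36.60023257698122
```

Good margins again. Creep down to contact.

>>> {"op": "apply_moves", "data": {"plan": "0.012 0 0.016 0 0 0;0.012 0 0.016 0 0 0;0.012 0 0.016 0 0 0;0.012 0 0.016 0 0 0;0 0 0 0 0 0;0 0 0 0 0 0"}}

```text
time_s: 16.28
position: [0.7312, -0.3625, 0.047]
tcp_rot: [[-0.705, 0.477, 0.524], [0.384, 0.879, -0.283], [-0.596, 0.002, -0.803]]
force: [-0.0, 0.0, -0.7]
opening: 0.71
grasp_force: 30.0
```

>>> {"op": "apply_moves", "data": {"plan": "0.012 0 0.016 0 0 0;0.012 0 0.016 0 0 0;0 0 0 0 0 0;0 0 0 0 0 0"}}

```text
time_s: 16.62
position: [0.7318, -0.3628, 0.0467]
tcp_rot: [[-0.704, 0.477, 0.526], [0.383, 0.879, -0.284], [-0.598, 0.002, -0.802]]
force: [-2.9, 2.1, 4.9]
opening: 0.706
grasp_force: 30.0
```

>>> {"op": "apply_moves", "data": {"plan": "0 0 0 0 0 0;0 0 0 0 0 0;0 0 0 0 0 0;0 0 0 0 0 0;0 0 0 0 0 0", "gripper": 1}}

```text
time_s: 17.03
position: [0.7312, -0.3625, 0.0448]
tcp_rot: [[-0.705, 0.477, 0.524], [0.384, 0.879, -0.282], [-0.596, 0.002, -0.803]]
force: [-0.2, 0.0, -0.1]
opening: 0.964
grasp_force: 0.0
```

>>> {"op": "apply_moves", "data": {"plan": "0 0 -0.2 0 0 0;0 0 -0.3 0 0 0;0 0 -0.4 0 0 0;0 0 -0.4 0 0 0;0 0 -0.4 0 0 0;0 0 0 0 0 0"}}

```text
time_s: 17.53
position: [0.686, -0.338, 0.117]
tcp_rot: [[-0.704, 0.477, 0.527], [0.383, 0.879, -0.284], [-0.598, 0.002, -0.801]]
force: [0.1, -0.1, 0.3]
opening: 0.998
grasp_force: 0.0
```

```bash
python3 - <<'E'
from h import *
s=bot.read_state();print(s["position"],s["joint_positions"],s["force"])
go([.715,-.352,.22],down(61.3),7,s)
E
```

```text
[ 0.68602115 -0.33798265  0.11695024] [ -36.55701516   40.34851519   95.52915366   32.7872474     9.08544698
 -128.90795356] [ 0.07183773 -0.07511221  0.29898724]
min rows 6 rows 7 row: -0.1945 0.0048 -0.2461 0.0001 0.0146 0.0001
```

>>> {"op": "apply_moves", "data": {"plan": "-0.1945 0.005 -0.246 0 0.0146 0;-0.1945 0.005 -0.246 0 0.0146 0;-0.1945 0.005 -0.246 0 0.0146 0;-0.1945 0.005 -0.246 0 0.0146 0;-0.1945 0.005 -0.246 0 0.0146 0;-0.1945 0.005 -0.246 0 0.0146 0;-0.1945 0.005 -0.246 0 0.0146 0;0 0 0 0 0 0;0 0 0 0 0 0"}}

```text
time_s: 18.28
position: [0.7165, -0.3478, 0.2084]
tcp_rot: [[-0.883, 0.465, 0.06], [0.465, 0.885, -0.013], [-0.059, 0.016, -0.998]]
force: [0.0, 0.0, -0.8]
opening: 1.0
grasp_force: 0.0
```

```bash
python3 - <<'E'
from h import *
st=bot.read_state(); im=capture("wrist"); cv2.imwrite("pics/w5.png",im[:,:,::-1])
c=cam("wrist",st); p=proj(c,[.715,-.352,.063])[0]; print(st["time_s"],st["position"],st["tcp_rot"].round(3).tolist(),p)
b=blob(white(im),p); print(rect(c,b,.063),cv2.boundingRect(b))
E
```

```text
18.2833 [ 0.71645612 -0.34776533  0.20835901] [[-0.883, 0.465, 0.06], [0.465, 0.885, -0.013], [-0.059, 0.016, -0.998]] [312.23384573 215.51197532]
(array([ 0.72384131, -0.35841818]), (62.5, 65.4), 61.71855926513672) (277, 192, 69, 68)
```

View pics/w5.png

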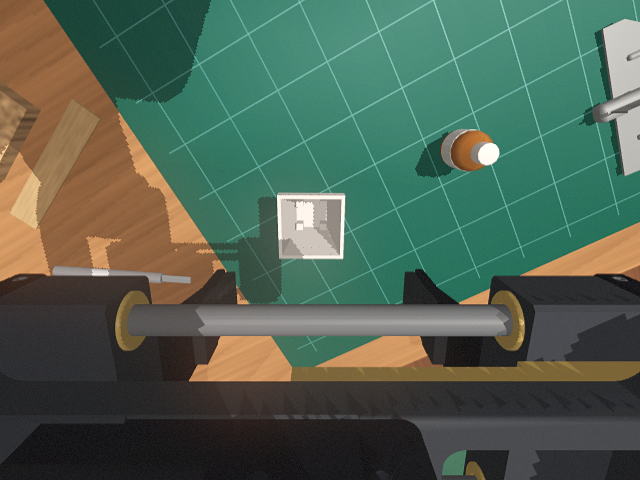

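The tub stands upright, rim at (277..346, 192..260). Now gripping it from straight above.

```bash
python3 -c "
from h import *
go([.7247,-.3588,.15],down(61.7),4)"
```

```text
min rows 2 rows 4 row: -0.0646 -0.0336 0.2854 0.0007 0.0022 0.0004
```

>>> {"op": "apply_moves", "data": {"plan": "-0.065 -0.034 0.285 0.0007 0.0022 0.0004;-0.065 -0.034 0.285 0.0007 0.0022 0.0004;-0.065 -0.034 0.285 0.0007 0.0022 0.0004;-0.065 -0.034 0.285 0.0007 0.0022 0.0004;0 0 0 0 0 0;0 0 0 0 0 0"}}

```text
time_s: 18.83
position: [0.7242, -0.3589, 0.1485]
tcp_rot: [[-0.88, 0.475, -0.005], [0.475, 0.88, 0.002], [0.005, -0.001, -1.0]]
force: [0.1, -0.3, -0.6]
opening: 0.998
grasp_force: 0.0
```

```bash
python3 -c "
from h import *
s=bot.read_state();print(s['position'],s['tcp_rot'].round(3).tolist())
go([.7247,-.3588,.05],down(61.7),5)"
```

```text
[ 0.72423859 -0.35894635  0.14851722] [[-0.88, 0.475, -0.005], [0.475, 0.88, 0.002], [0.005, -0.001, -1.0]]
min rows 3 rows 5 row: -0.0026 0.0016 0.3941 -0.0 -0.0002 -0.0
```

>>> {"op": "apply_moves", "data": {"plan": "0 0 0.39 0 -0.0002 0;0 0 0.39 0 -0.0002 0;0 0 0.39 0 -0.0002 0;0 0 0.39 0 -0.0002 0;0 0 0.25 0 0 0;0 0 0.16 0 0 0;0 0 0 0 0 0;0 0 0 0 0 0"}}

```text
time_s: 19.5
position: [0.7258, -0.36, 0.054]
tcp_rot: [[-0.88, 0.475, 0.004], [0.475, 0.88, -0.004], [-0.006, -0.001, -1.0]]
force: [-0.4, -0.2, -0.0]
opening: 0.998
grasp_force: 0.0
```

>>> {"op": "apply_moves", "data": {"plan": "0 0 0 0 0 0;0 0 0 0 0 0;0 0 0 0 0 0;0 0 0 0 0 0;0 0 0 0 0 0;0 0 0 0 0 0", "gripper": -1}}

```text
time_s: 20.0
position: [0.7257, -0.3599, 0.0542]
tcp_rot: [[-0.88, 0.475, 0.005], [0.475, 0.88, -0.004], [-0.006, -0.001, -1.0]]
force: [-0.3, 0.5, 1.7]
opening: 0.704
grasp_force: 30.0
```

```bash
python3 - <<'E'
from h import *
s=bot.read_state();print(s['position'],s['tcp_rot'].round(3).tolist(),s['joint_positions'])
s['position']=s['position']+np.array([0,0,.16])
# base yaw 65.2 mod 90 -> tool y yaw 65.2, tool x = yaw 155; view pose 90 mm behind
y=65.2; r=down(y); print(r.round(3).tolist()); go(np.array([.4884,.2661,.21])-.092*r[:,0]*[1,1,0],r,20,s)
E
```

```text
[ 0.72571793 -0.35986834  0.05423742] [[-0.88, 0.475, 0.005], [0.475, 0.88, -0.004], [-0.006, -0.001, -1.0]] [-3.42370452e+01  5.48307630e+01  5.72883127e+01 -4.20731015e-02
  6.75322639e+01 -9.58528673e+01]
[[-0.908, 0.419, 0.0], [0.419, 0.908, 0.0], [0.0, 0.0, -1.0]]
min rows 17 rows 20 row: 0.4012 0.4559 0.0027 -0.0 0.0 -0.0005
```

>>> {"op": "apply_moves", "data": {"plan": "0 0 -0.4 0 0 0;0 0 -0.8 0 0 0;0 0 -0.8 0 0 0;0 0 -0.8 0 0 0;0 0 -0.4 0 0 0;0.4 0.456 0 0 0 -0.0005;0.4 0.456 0 0 0 -0.0005;0.4 0.456 0 0 0 -0.0005;0.4 0.456 0 0 0 -0.0005;0.4 0.456 0 0 0 -0.0005"}}

```text
time_s: 20.83
position: [0.6893, -0.2103, 0.2128]
tcp_rot: [[-0.887, 0.462, 0.004], [0.461, 0.887, -0.003], [-0.005, -0.001, -1.0]]
force: [1.2, -0.2, 0.2]
opening: 0.708
grasp_force: 30.0
```

>>> {"op": "apply_moves", "data": {"plan": "0.4 0.456 0 0 0 -0.0005;0.4 0.456 0 0 0 -0.0005;0.4 0.456 0 0 0 -0.0005;0.4 0.456 0 0 0 -0.0005;0.4 0.456 0 0 0 -0.0005;0.4 0.456 0 0 0 -0.0005;0.4 0.456 0 0 0 -0.0005;0.4 0.456 0 0 0 -0.0005;0.4 0.456 0 0 0 -0.0005;0.4 0.456 0 0 0 -0.0005"}}

```text
time_s: 21.67
position: [0.613, 0.0833, 0.2117]
tcp_rot: [[-0.901, 0.433, 0.004], [0.433, 0.901, -0.004], [-0.005, -0.001, -1.0]]
force: [0.7, 0.9, -0.2]
opening: 0.711
grasp_force: 30.0
```

>>> {"op": "apply_moves", "data": {"plan": "0.4 0.456 0 0 0 -0.0005;0.4 0.456 0 0 0 -0.0005;0.4 0.456 0 0 0 -0.0005;0.4 0.456 0 0 0 -0.0005;0.4 0.456 0 0 0 -0.0005;0 0 0 0 0 0;0 0 0 0 0 0;0 0 0 0 0 0"}}

```text
time_s: 22.33
position: [0.5721, 0.2274, 0.2109]
tcp_rot: [[-0.908, 0.418, 0.004], [0.418, 0.908, -0.004], [-0.006, -0.002, -1.0]]
force: [0.6, 0.7, 0.1]
opening: 0.704
grasp_force: 30.0
```

```bash
python3 - <<'E'
from h import *
st=bot.read_state(); im=capture("wrist"); cv2.imwrite("pics/w6.png",im[:,:,::-1])
c=cam("wrist",st); p=proj(c,[.4885,.2663,.085])[0]; print(st["time_s"],st["position"],st["tcp_rot"].round(4).tolist(),p)
b=blob(white(im),p); print(rect(c,b,.085),cv2.boundingRect(b))
h=cv2.cvtColor(im,cv2.COLOR_RGB2GRAY).astype(int)
m=camera_model("wrist");T=m["hand_eye"];f=c[0];C=(f,m["cx"],m["cy"],T[:3,3],T[:3,:3])
for cc in(275,320,365): print(cc,h[218:250,cc].tolist(),h[340:362,cc].tolist())
for r in(255,):print(h[r,244:266].tolist(),h[r,374:396].tolist())
E
```

```text
22.3333 [0.57206575 0.22744583 0.21094312] [[-0.9082, 0.4184, 0.0042], [0.4184, 0.9082, -0.0041], [-0.0055, -0.002, -1.0]] [320.22168893 116.64247557]
(array([0.4886998 , 0.26644165]), (62.5, 62.8), 65.23883056640625) (281, 74, 80, 84)
275 [100, 103, 103, 103, 101, 102, 102, 102, 100, 164, 171, 169, 171, 167, 165, 227, 246, 246, 245, 246, 247, 240, 207, 198, 199, 199, 200, 199, 201, 199, 199, 200] [196, 158, 145, 171, 173, 174, 173, 174, 146, 118, 121, 102, 95, 100, 97, 96, 96, 94, 98, 97, 97, 95]
320 [102, 99, 102, 100, 100, 99, 127, 128, 147, 172, 172, 171, 171, 143, 159, 227, 248, 248, 247, 248, 248, 238, 187, 176, 176, 247, 252, 253, 196, 174, 173, 179] [150, 151, 146, 166, 174, 173, 175, 180, 129, 68, 58, 58, 57, 57, 66, 66, 68, 69, 69, 67, 65, 70]
365 [102, 93, 96, 96, 99, 97, 99, 96, 89, 166, 171, 169, 169, 169, 166, 229, 248, 249, 249, 249, 250, 237, 162, 133, 135, 137, 134, 137, 136, 137, 138, 136] [150, 149, 147, 166, 172, 173, 174, 175, 163, 107, 91, 93, 91, 92, 91, 128, 101, 93, 91, 93, 93, 91]
[75, 78, 78, 79, 78, 77, 79, 80, 80, 77, 79, 253, 247, 246, 245, 245, 248, 226, 197, 198, 199, 199] [137, 135, 133, 126, 251, 250, 250, 250, 250, 252, 231, 105, 125, 117, 89, 89, 89, 120, 147, 124, 123, 107]
```

View pics/w6.png

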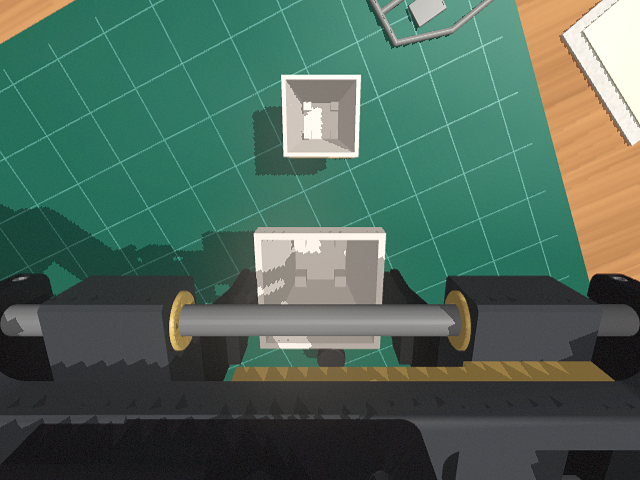

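```bash
python3 - <<'E'
from h import *
m=camera_model("wrist");T=m["hand_eye"];f=240/np.tan(np.radians(m["vertical_fov"]/2));C=(f,m["cx"],m["cy"],T[:3,3],T[:3,:3])
for zt in(-.0085,-.0095,-.0105):
    q=ray(C,[(320,233),(320,348.3),(255,255),(384.7,255)],zt); print(zt,q[0,0]-q[1,0],(q[0,0]+q[1,0])/2,q[3,1]-q[2,1],(q[3,1]+q[2,1])/2)
E
```

```text
-0.0085 0.06165337171902869 0.0009583181650920404 0.0618483344394551 0.00017815952154588872
-0.0095 0.061250389933736896 0.0014246838555900462 0.06144407832928937 0.00017763898895816962
-0.0105 0.06084740814844508 0.0018910495460880555 0.06103982221912364 0.00017711845637044706
```

>>> {"op": "apply_moves", "data": {"plan": "0.52 0 0 0 0 0;0.78 0.006 0 0 0 0;0.52 0 0 0 0 0;0 0 0.2 0 0 0;0 0 0.5 0 0 0;0 0 0.5 0 0 0;0 0 0.35 0 0 0;0 0 0.17 0 0 0;0 0 0 0 0 0;0 0 0 0 0 0"}}

```text
time_s: 23.22
position: [0.4907, 0.2651, 0.1244]
tcp_rot: [[-0.907, 0.42, 0.004], [0.42, 0.907, -0.004], [-0.005, -0.002, -1.0]]
force: [1.6, -0.1, 0.5]
opening: 0.715
grasp_force: 30.0
```

```bash
python3 - <<'E'
from h import *
s=bot.read_state();r=s["tcp_rot"];print(s["position"],r.round(4).tolist(),s["force"]);print((r.T@(np.array([.4894,.2658,.0925])-s["position"])/.05).round(3))
E
```

```text
[0.49073899 0.26506848 0.12439932] [[-0.9074, 0.4203, 0.004], [0.4203, 0.9074, -0.0036], [-0.0051, -0.0016, -1.0]] [ 1.57450282 -0.07377629  0.53798653]
[0.034 0.003 0.638]
```

>>> {"op": "apply_moves", "data": {"plan": "0.02 0 0.1 0 0 0;0.005 0 0.12 0 0 0;0 0 0.12 0 0 0;0 0 0.1 0 0 0;0 0 0.08 0 0 0;0 0 0.04 0 0 0;0 0 0.04 0 0 0;0 0 0 0 0 0"}}

```text
time_s: 23.88
position: [0.4885, 0.2662, 0.094]
tcp_rot: [[-0.908, 0.419, 0.003], [0.419, 0.908, -0.004], [-0.004, -0.002, -1.0]]
force: [0.6, 0.6, -0.2]
opening: 0.709
grasp_force: 30.0
```

>>> {"op": "apply_moves", "data": {"plan": "-0.012 0 0.02 0 0 0;0 0 0.02 0 0 0;0 0 0.02 0 0 0;0 0 0.02 0 0 0;0 0 0 0 0 0;0 0 0 0 0 0"}}

```text
time_s: 24.38
position: [0.4898, 0.266, 0.092]
tcp_rot: [[-0.908, 0.419, 0.005], [0.419, 0.908, -0.004], [-0.006, -0.001, -1.0]]
force: [-1.6, -1.4, 8.4]
opening: 0.707
grasp_force: 30.0
```

>>> {"op": "apply_moves", "data": {"plan": "0 0 0.02 0 0 0;0 0 0.02 0 0 0;0 0 0 0 0 0;0 0 0 0 0 0"}}

```text
time_s: 24.72
position: [0.49, 0.2659, 0.0918]
tcp_rot: [[-0.908, 0.418, 0.006], [0.418, 0.908, -0.004], [-0.007, -0.001, -1.0]]
force: [-3.4, -2.1, 21.4]
opening: 0.709
grasp_force: 30.0
```

>>> {"op": "apply_moves", "data": {"plan": "0 0 -0.04 0 0 0;0 0 0 0 0 0;0 0 0 0 0 0;0 0 0 0 0 0;0 0 0 0 0 0", "gripper": 1}}

```text
time_s: 25.13
position: [0.4891, 0.2659, 0.09]
tcp_rot: [[-0.908, 0.419, 0.003], [0.419, 0.908, -0.004], [-0.004, -0.002, -1.0]]
force: [-0.4, -0.2, -0.2]
opening: 0.97
grasp_force: 0.0
```

>>> {"op": "apply_moves", "data": {"plan": "0 0 -0.3 0 0 0;0 0 -0.6 0 0 0;0 0 -0.8 0 0 0;0 0 -0.6 0 0 0;-0.6 0 -0.1 0 0 0;-0.8 0 0 0 0 0;-0.5 0 0 0 0 0;0 0 0 0 0 0;0 0 0 0 0 0"}}

```text
time_s: 25.88
position: [0.5759, 0.2257, 0.2101]
tcp_rot: [[-0.907, 0.421, 0.003], [0.421, 0.907, -0.004], [-0.004, -0.002, -1.0]]
force: [-0.1, -0.3, -0.5]
opening: 0.998
grasp_force: 0.0
```

```bash
python3 - <<'E'
from h import *
st=bot.read_state(); im=capture("wrist"); s=capture("side")
c=cam("wrist",st); p=proj(c,[.489,.2665,.101])[0]; print(st["time_s"],st["position"],p)
b=blob(white(im),p); x,y,w,h=cv2.boundingRect(b)
for zz in(.101,.111): print(zz,rect(c,b,zz),(x,y,w,h))
q=proj(cam("side"),[.489,.266,.07])[0].astype(int)
A=cv2.resize(s[q[1]-45:q[1]+45,q[0]-40:q[0]+40],(480,540),interpolation=cv2.INTER_CUBIC)
B=cv2.resize(im[max(0,y-30):y+130,x-35:x+110],(300,330)); B=cv2.copyMakeBorder(B,0,210,0,0,cv2.BORDER_CONSTANT)
cv2.imwrite("pics/c5.png",np.hstack([A,B])[:,:,::-1])
E
```

```text
25.8833 [0.57585321 0.22572635 0.21006061] [320.37533815 109.98995827]
0.101 (array([0.48904785, 0.26667551]), (62.4, 62.8), 65.16532135009766) (278, 64, 86, 90)
0.111 (array([0.48981808, 0.26631055]), (60.1, 60.5), 65.16533660888672) (278, 64, 86, 90)
```

View pics/c5.png

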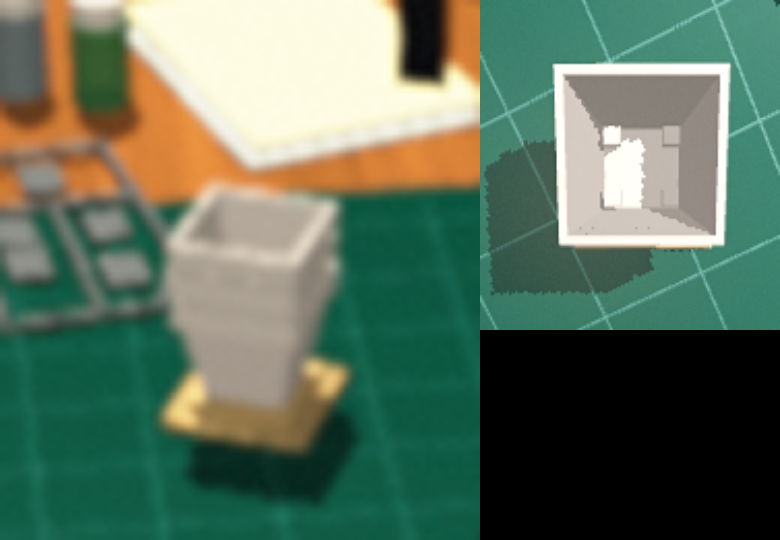

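The crop shows three collars evenly stacked and upright. The top rim measures 62.4 mm at the home height, nothing touches the stack, and the fingers are clear. Handing in.

```bash
python3 -c "
from rig import bot
print(bot.hand_in())"
```

```text
the job is handed in; nothing more can be done
None
```

The job is handed in at about 26 s: all three white tubs are stacked upright on the stand and look fully home by camera and push force; the jar, bottle, plane and sprue were never touched, and joint 6 came within 0.1° of its range limit once, without a reading past it.

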